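# Slide the jar crate under the runoff spouts

## Robot

A 7-joint arm with a two-finger parallel gripper is mounted at the origin on the work surface. World frame = base frame: x ahead of the robot, y to its left, z up, the work surface at z = 0. Lengths are in m, angles in rad, forces in N, time in s.
With the tool pointing down it reaches from about 0.375 to 0.925 m from the base axis. Payload 3.1 kg.
Tool frame: the origin (TCP) lies on the mounting face of the last link; the fingertips stand 173 mm ahead of it and the grasp point (between the pads) lies 155 mm ahead of it; z points along the fingers, y is the line along which they close (so a half turn about z gives the same grasp; the last joint's range is limited). The gripper opens to 85 mm and grips with 20 to 120 N. Pads are 22 mm wide; open, the fingers measure 114 mm over their backs; the gripper's body (76 mm by 85 mm) begins 54 mm behind the grasp point. The pads swing forward as they close: fully open they stand 13 mm farther back than shut.
Start: joints at [-1.373, 0.383, 0.044, 1.598, -0.018, 1.161, -0.05], TCP at [0.189, 0.622, 0.405] pointing down, gripper open.
Joint ranges: [-2.61, 2.61], [-0.41, 2.15], [-1.48, 1.57], [0, 2.5], [-1.57, 4.71], [0.05, 1.97], [-2.85, 2.85]. Speed limits (rad/s): [2.79, 2.79, 3.14, 3.14, 3.14, 3.14, 3.14].

## Interface

Orientations are given as a unit quaternion [x, y, z, w].
In Python, from plant import robot gives the robot as it stands.
- The arm moves only by the tool servo_tool, never from a script. Its argument "rows" is a list of rows, each an object of numbers: "tx", "ty", "tz": the shift along the tool's x, y, z in m; "ax", "ay", "az": the turn, a rotation vector about the tool's x, y, z in degrees; "jaw": the finger opening in m, from 0 to 0.0854. A call has 1 to 12 rows; each row shifts and turns the commanded pose from where the row before left it, along the tool's axes as they then stand; what a row does not reach is not made up. A row lasts 1/10 s, in which the tool goes at most 50 mm and 8.59 degrees, less where a joint would pass 70% of its speed; a pose out of reach is approached as far as the arm can. A call with a gripper value outside its range is refused whole. The fingers move at their own pace and stop on an object; "force" is the grip in N (left out, the last holds). Time passes only in rows, so rows that do not move let the fingers close. It gives the time, the measured TCP pose, the force, the opening and the grip force at its end, in the units of the state.
- robot.state(): the state, without advancing time (a new reading comes with each control period).
- robot.read_camera(name): name is "side" or "top"; returns the picture (400x640x3 uint8, red, green, blue); there is no depth.
- robot.camera_model(name): a dict with "fx", "fy", "cx", "cy" (pixels), "T" (4x4, takes a point from camera to world coordinates). Camera axes: x right, y down, z forward; pixel columns grow to the right and rows downward; lengths in m; the calibration is good to about 2 mm. A picture is of the moment at which its call begins. camera_model takes no time and is no camera call.
- robot.close_job(): hands the job in; it is judged then, once.
The state is a dict: "t": time; "joint_pos": joint angles; "qd": joint speeds; "effort": joint torques, N m; "tool_pos": TCP position; "ee_rot": TCP orientation; "wrist_force": force on the tool from outside, world axes, zero at the start; "ft_torque": the same for the moment, N m; "grip_width": opening from 0.0 (shut) to 1.0 (fully open); "grasp_force": force on a finger pad.
Only numpy, scipy, OpenCV 4.12 (cv2) and the standard library are available. Lean on these libraries where they do the work, as an engineer would, in place of code of your own. Each camera call takes 0.05 s, during which the arm holds its last target. There are 200 camera calls.

## Task

Slide the heavy crate of sample jars across the table until it stands flat against the front of the runoff stand, with each of the three spouts over the middle of its own jar. The loaded crate is narrow and tips when it is pushed high up, so push it only low down, on its bottom boards, and keep it upright on the table all the way; do not lift it. Leave the water bottle, the cup and the small jar where they stand.

Things in the scene. Friction and masses are not known exactly. Their poses are not given: they have to be found in the camera images.
- crate: Narrow pale slatted crate with three amber jars wedged in a row; loose, about 1.5 kg, friction about 0.6. 240 mm long (own x, along the row like the stand's x), 86 mm wide (own y, towards the stand), sides 122 mm high. Origin: centre of underside, z up. Flat bottom boards to push run all round up to 55 mm high. Pushed across its width it slides if pushed below 50 mm, tips above 90 mm.
- crate_upper: Upper part of the same crate, fixed to it, same origin and axes: slats 63 to 122 mm above the table, flush with the bottom boards, and the jars, whose rims are 150 mm up. Not to be pushed. An upright hand with its fingertips low on the boards would strike these slats: lean the fingers, hand 30 to 45 degrees away from the crate.
- stand: Fixed plywood box, 230 mm long (own x, along the spouts, pointing ahead and to the right), 200 deep (own y), 142 high, a tray and three clear bottles of turf, straw and red soil on it, necks out over the front as spouts. Origin: centre of underside, z up. Flat front face at own y = -100 mm, looking back and to the right. Crate home: its centre at (0, -143) mm here, long side flat on the face.
- spout_near (a point): Centre of the open end of the spout nearest the robot (left-hand one): (-75, -143, 180) mm in the stand's frame. The spout is 24 mm in diameter, so its underside is 168 mm above the table, above the jar rims.
- spout_mid (a point): The same for the middle spout, (0, -143, 180) mm in the stand's frame. At the start the crate's centre is 75 to 135 mm farther out from the stand than its home, and 30 to 70 mm short of it (towards own -x) along the stand's x, and it is turned up to 0.3 rad against the stand.
- spout_far (a point): The same for the spout farthest from the robot, (75, -143, 180) mm in the stand's frame.
- jar_near (a point): Centre of the mouth of the jar nearest the robot, (-75, 0, 150) mm in the crate's frame. The mouth is 57 mm wide inside.
- jar_mid (a point): Centre of the mouth of the middle jar, (0, 0, 150) mm in the crate's frame.
- jar_far (a point): Centre of the mouth of the jar farthest from the robot, (75, 0, 150) mm in the crate's frame.
- water_bottle: Closed clear bottle with a blue label and black cap, 66 mm in diameter, 210 mm tall, loose, on the table beyond the crate to the right. Origin: centre of its underside.
- cup: Clear plastic cup, 86 mm wide at the rim, 125 mm tall, loose, on the table to the left of the crate's near end. Origin: centre of its underside.
- small_jar: Small glass jar with a white lid, 44 mm in diameter, 60 mm tall, loose, on the table to the right of the crate. Origin: centre of its underside.

How it is judged:
By the outcome, as a careful person would: the job done as asked, in the order asked, and still so for the second after the job is handed in, with the robot touching nothing.
It also fails if it takes over 72 s, if anything falls off the work surface, if the arm or the gripper's body presses on something with over 40 N, if the wrist force passes 120 N, or if a joint passes its speed limit or range.

## Working session

There is one attempt and no reset: what is moved stays moved. The work goes in short steps, Python scripts to look and compute and a tool call to move; the robot and the scene stay as the last step left them, time stands still between calls to the robot, and variables do not carry over. Pictures are saved under pics/ and viewed, at most 10 in all, crops included, and the job is handed in when it is done.

Besides the shell and the picture viewer there is one more tool, called after ">>>" as name(argument=value, ...) on one line, values as JSON. servo_tool: Moves the arm, as the interface text tells. Its arguments: {"type":"object","properties":{"rows":{"type":"array"},"force":{"type":"number"}},"required":["rows"]}

```bash
mkdir -p pics; ls
python3 - <<'E'
from plant import robot
import cv2,numpy as np
np.set_printoptions(precision=4,suppress=True)
for n in("side","top"):
    im=robot.read_camera(n); cv2.imwrite(f"pics/{n}0.png",im[...,::-1]); m=robot.camera_model(n); print(n,m['fx'],m['fy'],m['cx'],m['cy']);print(np.array(m['T']))
s=robot.state();print(s)
E
```

```text
pics
side 484.47520046266305 484.47520046266305 319.01457106921947 190.07958014789202
[[ 0.895  -0.211   0.393   0.1721]
 [-0.4455 -0.4679  0.7633 -0.931 ]
 [ 0.0229 -0.8582 -0.5127  0.7537]
 [ 0.      0.      0.      1.    ]]
top 462.44965961268673 462.44965961268673 313.92125229554836 199.4714319965518
[[-0.0232 -0.9901  0.1386  0.4812]
 [-0.9997  0.0238  0.0028 -0.0101]
 [-0.006  -0.1385 -0.9903  1.1675]
 [ 0.      0.      0.      1.    ]]
{'t': 0.1, 'joint_pos': array([-1.3728,  0.3838,  0.0438,  1.5994, -0.0179,  1.1612, -0.0499]), 'qd': array([ 0.0012, -0.0026,  0.0008, -0.0034,  0.0015,  0.0001, -0.0012]), 'effort': array([  0.0029, -43.473 ,   1.0293, -25.0454,   0.0109,   0.0055,
        -0.    ]), 'tool_pos': array([0.1893, 0.6214, 0.4034]), 'ee_rot': array([ 0.1473,  0.9891, -0.0012, -0.0001]), 'wrist_force': array([ 0.0904, -0.5732,  0.5271]), 'ft_torque': array([ 0.0167,  0.0224, -0.0359]), 'grasp_force': 0.0, 'grip_width': 0.9994533283620465}
```

View pics/top0.png

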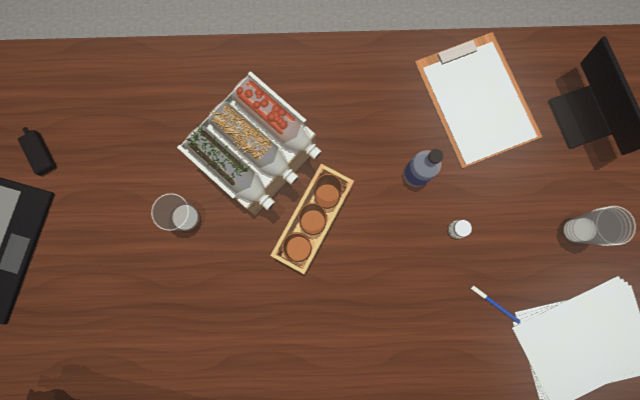

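View pics/side0.png

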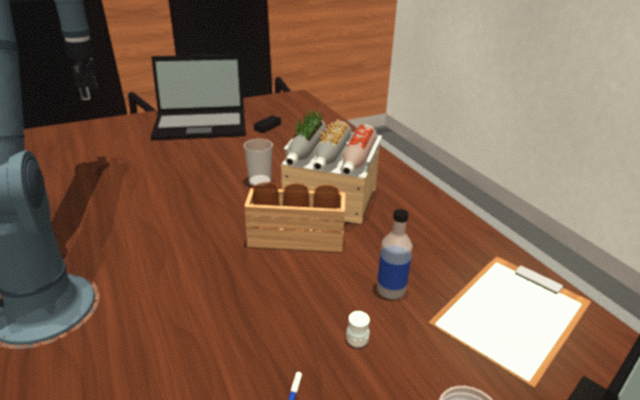

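The top view shows the crate's rim corners at about (331,165), (353,182), (304,273) and (271,257), with spout ends near (267,203), (291,177) and (315,152). The cup is at (175,213), the small jar at (460,229) and the bottle at (425,165). The side view shows the crate front (247–345, 190–248) and the stand behind it. Next I'll enlarge both views.

Run:
```python
import cv2,numpy as np
a=cv2.imread('pics/top0.png')[60:280,170:360]; b=cv2.imread('pics/side0.png')[100:260,230:390]
A=cv2.resize(a[:, :],None,fx=2.7,fy=2.7,interpolation=cv2.INTER_CUBIC)
cv2.imwrite('pics/ct.png',A)
cv2.imwrite('pics/cs.png',cv2.resize(b,None,fx=3.5,fy=3.5,interpolation=cv2.INTER_CUBIC))
```

```text
(no output)
```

View pics/ct.png

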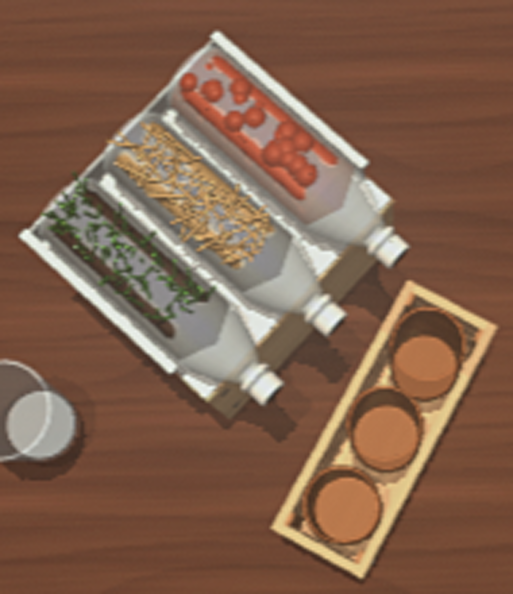

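View pics/cs.png

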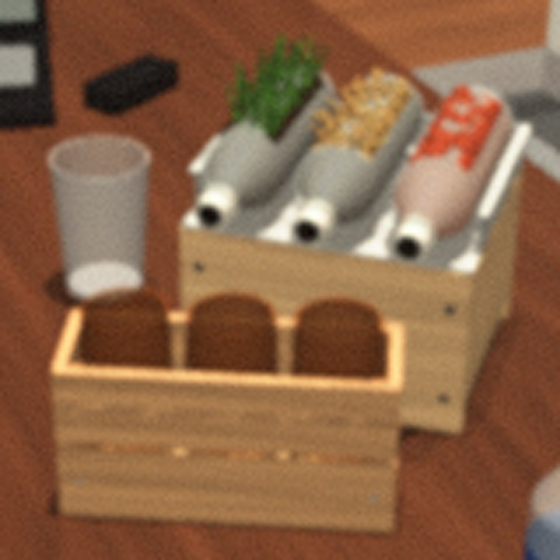

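The top crop shows the crate's rim corners at crop (408,283), (497,327), (362,578) and (273,527), with the stand's front edge beneath the spouts. The side crop shows the dark spout mouths at (209,213), (308,229) and (408,243), and the crate's base from (60,513) to (393,530).

```bash
cat > h.py <<'E'
import numpy as np,cv2
from plant import robot
np.set_printoptions(precision=4,suppress=True)
def pt(n,px,z):
    m=robot.camera_model(n);T=np.array(m['T']);px=np.atleast_2d(px).astype(float)
    d=np.c_[(px[:,0]-m['cx'])/m['fx'],(px[:,1]-m['cy'])/m['fy'],np.ones(len(px))]@T[:3,:3].T
    return (T[:3,3]+d*((z-T[2,3])/d[:,2])[:,None])[:,:2]
def uv(n,P):
    m=robot.camera_model(n);T=np.array(m['T']);q=(np.atleast_2d(P)-T[:3,3])@T[:3,:3]
    return np.c_[m['fx']*q[:,0]/q[:,2]+m['cx'],m['fy']*q[:,1]/q[:,2]+m['cy']]
def mask_top(im):   # pale wood of the crate rim
    h=cv2.cvtColor(im,cv2.COLOR_RGB2HSV)
    return cv2.inRange(h,(12,60,140),(28,190,255))
def crate(im):
    "top view: rim rectangle -> centre, yaw, sizes (pts on z=.122)"
    m=cv2.morphologyEx(mask_top(im),cv2.MORPH_CLOSE,np.ones((3,3)))
    m[:, 365:]=0;m[:, :180]=0; m[:150]=0
    cs,_=cv2.findContours(m,cv2.RETR_EXTERNAL,cv2.CHAIN_APPROX_NONE)
    c=max(cs,key=lambda c:cv2.contourArea(cv2.convexHull(c)))[:,0]
    w=pt('top',c,.122)
    return cv2.minAreaRect((w*1000).astype(np.float32))
E
python3 - <<'E'
from h import *
side=cv2.imread('pics/side0.png')[...,::-1];top=cv2.imread('pics/top0.png')[...,::-1]
g=cv2.cvtColor(np.ascontiguousarray(side),cv2.COLOR_RGB2GRAY).astype(float)
S=[]
for c in[(289.7,160.9),(318,165.4),(346.6,169.4)]:
    u,v=map(round,c);y,x=np.mgrid[v-5:v+6,u-5:u+6];w=np.clip(90-g[v-5:v+6,u-5:u+6],0,None);S.append(((w*x).sum()/w.sum(),(w*y).sum()/w.sum()))
P=pt('side',S,.18);print('mouth px',S);print('mouths side',P,np.diff(P,axis=0))
e=P[2]-P[0];print('yaw stand',np.arctan2(e[1],e[0]),np.linalg.norm(e))
print('proj top',uv('top',np.c_[P,[.18]*3]))
ct=lambda p:np.array(p)/2.7+[170,60]-.5+.5/2.7
cs=lambda p:np.array(p)/3.5+[230,100]-.5+.5/3.5
print('crate corners top',pt('top',ct([(408,283),(497,327),(362,578),(273,527)]),.122))
print('rect',crate(np.ascontiguousarray(top)))
print('side base',pt('side',cs([(60,513),(393,530)]),0),'rim',pt('side',cs([(52,372),(400,388)]),.122))
print('stand front bottom right corner side',pt('side',cs([(462,431)]),0), 'front top corners', pt('top',ct([(395,212),(222,422)]),.142))
print('small jar',pt('top',[(460,228)],.06),'bottle cap',pt('top',[(435,156)],.21),'cup',pt('top',[(185,218)],0.0),pt('top',[(171,212)],.125))
E
```

```text
mouth px [(np.float64(289.39694656488547), np.float64(161.32251908396947)), (np.float64(317.284837861525), np.float64(165.88606485539)), (np.float64(346.05704971475143), np.float64(170.61124694376528))]
mouths side [[ 0.6066  0.0825]
 [ 0.6608  0.0312]
 [ 0.7151 -0.0202]] [[ 0.0542 -0.0513]
 [ 0.0543 -0.0515]]
yaw stand -0.7582646868784717 0.14941000408355826
proj top [[272.3347 206.3532]
 [295.6998 180.9931]
 [318.8045 155.9729]]
crate corners top [[ 0.7086 -0.0249]
 [ 0.6686 -0.0996]
 [ 0.4607  0.0194]
 [ 0.5043  0.0926]]
rect ((586.9390869140625, -2.351043701171875), (88.93702697753906, 242.04930114746094), 60.11927032470703)
side base [[ 0.46    0.0185]
 [ 0.6693 -0.0999]] rim [[ 0.4604  0.0165]
 [ 0.6682 -0.0999]]
stand front bottom right corner side [[ 0.7785 -0.0132]] front top corners [[ 0.7657 -0.0152]
 [ 0.5909  0.1319]]
small jar [[ 0.5589 -0.3549]] bottle cap [[ 0.7019 -0.2656]] cup [[0.605  0.3215]] [[0.6062 0.3181]]
```

```bash
cat >> h.py <<'E'
from scipy.spatial.transform import Rotation as R, Slerp
YAW=-.7582; E=np.array([np.cos(YAW),np.sin(YAW),0]); N=np.array([-E[1],E[0],0]); HOME=np.array([.661,.032,0]); UP=np.array([0,0,1.])
def pose(d,y,lean,tip,L):
    "tool leaned so that z points along d (horizontal) and down; y axis horizontal; tip -> TCP"
    z=d*np.sin(lean)-UP*np.cos(lean); return tip-L*z, R.from_matrix(np.c_[np.cross(y,z),y,z])
def rows(p0,r0,p1,r1,n):
    k=np.linspace(0,1,n+1);s=Slerp([0,1],R.concatenate([r0,r1]))(k);P=p0+np.outer(k,p1-p0)
    for i in range(n):
        t=s[i].inv().apply(P[i+1]-P[i]);a=np.degrees((s[i].inv()*s[i+1]).as_rotvec())
        print(i,'t',t.round(4),'a',a.round(2))
def now():
    s=robot.state();print('t',s['t'],'F',s['wrist_force']);return np.array(s['tool_pos']),R.from_quat(s['ee_rot'])
E
python3 - <<'E'
from h import *
p,r=now()
tip=HOME-.035*E-.17*N+.022*UP
t,rt=pose(N,E,np.radians(42),tip,.16);print(t,rt.as_quat())
hi=t+[0,0,.2]
yawonly=pose(N,E,0,tip,.16)[1]
mid=np.array([.43,.22,.40]); rm=R.from_euler('z',-60,degrees=True)*r
print('leg1');rows(p,r,mid,rm,10)
print('leg2');rows(mid,rm,hi,yawonly,9)
E
```

```text
t 0.1 F [ 0.0904 -0.5732  0.5271]
[ 0.4451 -0.1451  0.1409] [ 0.8576  0.369   0.3292 -0.1416]
leg1
0 t [-0.0347 -0.0314  0.0004] a [0.   0.01 6.  ]
1 t [-0.0378 -0.0276  0.0004] a [0.   0.01 6.  ]
2 t [-0.0405 -0.0235  0.0004] a [0.   0.01 6.  ]
3 t [-0.0427 -0.0191  0.0004] a [0.   0.01 6.  ]
4 t [-0.0445 -0.0145  0.0004] a [0.   0.01 6.  ]
5 t [-0.0458 -0.0098  0.0004] a [0.   0.01 6.  ]
6 t [-0.0465 -0.005   0.0004] a [0.   0.01 6.  ]
7 t [-0.0468 -0.0001  0.0003] a [0.   0.01 6.  ]
8 t [-0.0466  0.0048  0.0003] a [0.   0.01 6.  ]
9 t [-0.0458  0.0096  0.0003] a [0.   0.01 6.  ]
leg2
0 t [-0.0399 -0.0075  0.0066] a [-0.01  0.01  6.28]
1 t [-0.0405 -0.0031  0.0066] a [-0.01  0.01  6.28]
2 t [-0.0406  0.0013  0.0066] a [-0.01  0.01  6.28]
3 t [-0.0402  0.0058  0.0066] a [-0.01  0.01  6.28]
4 t [-0.0393  0.0101  0.0066] a [-0.01  0.01  6.28]
5 t [-0.038   0.0144  0.0066] a [-0.01  0.01  6.28]
6 t [-0.0362  0.0184  0.0066] a [-0.01  0.01  6.28]
7 t [-0.034   0.0223  0.0066] a [-0.01  0.01  6.28]
8 t [-0.0313  0.0258  0.0066] a [-0.01  0.01  6.28]
```

>>> servo_tool(rows=[{"tx": -0.035,"ty": -0.031,"az": 6},{"tx": -0.038,"ty": -0.028,"az": 6},{"tx": -0.04,"ty": -0.023,"az": 6},{"tx": -0.043,"ty": -0.019,"az": 6},{"tx": -0.044,"ty": -0.015,"az": 6},{"tx": -0.046,"ty": -0.01,"az": 6},{"tx": -0.046,"ty": -0.005,"az": 6},{"tx": -0.047,"az": 6},{"tx": -0.047,"ty": 0.005,"az": 6},{"tx": -0.046,"ty": 0.01,"az": 6}])

```text
invalid input at $.rows[0]: expected keys tx, ty, tz, ax, ay, az, jaw
```

>>> servo_tool(rows=[{"tx": -0.04,"ty": -0.007,"tz": 0.006,"az": 6},{"tx": -0.04,"ty": -0.003,"tz": 0.006,"az": 6},{"tx": -0.04,"ty": 0.001,"tz": 0.006,"az": 6},{"tx": -0.04,"ty": 0.006,"tz": 0.006,"az": 6},{"tx": -0.039,"ty": 0.01,"tz": 0.006,"az": 6},{"tx": -0.038,"ty": 0.014,"tz": 0.006,"az": 6},{"tx": -0.036,"ty": 0.018,"tz": 0.006,"az": 6},{"tx": -0.034,"ty": 0.022,"tz": 0.006,"az": 6},{"tx": -0.031,"ty": 0.025,"tz": 0.006,"az": 6},{"az": 2}])

```text
invalid input at $.rows[0]: expected keys tx, ty, tz, ax, ay, az, jaw
```

Run:
```python
from h import *
p,r=now();print(p,r.as_matrix(),robot.state()['joint_pos'])
tip=HOME-.035*E-.17*N+.022*UP
t,rt=pose(N,E,np.radians(42),tip,.16)
rows(p,r,t+[0,0,.1],rt,8)
```

```text
t 0.1 F [ 0.0904 -0.5732  0.5271]
[0.1893 0.6214 0.4034] [[-0.9566  0.2914 -0.0006]
 [ 0.2914  0.9566 -0.0024]
 [-0.0001 -0.0024 -1.    ]] [-1.3728  0.3838  0.0438  1.5994 -0.0179  1.1612 -0.0499]
0 t [-0.0585 -0.0823  0.0205] a [-5.31  3.3  13.8 ]
1 t [-0.0775 -0.0672  0.0096] a [-5.31  3.3  13.8 ]
2 t [-0.0916 -0.0472 -0.0006] a [-5.31  3.3  13.8 ]
3 t [-0.0999 -0.0235 -0.0094] a [-5.31  3.3  13.8 ]
4 t [-0.1017  0.0021 -0.0163] a [-5.31  3.3  13.8 ]
5 t [-0.097   0.0279 -0.0206] a [-5.31  3.3  13.8 ]
6 t [-0.0861  0.0521 -0.0222] a [-5.31  3.3  13.8 ]
7 t [-0.0697  0.073  -0.0209] a [-5.31  3.3  13.8 ]
```

>>> servo_tool(rows=[{"tx": -0.035,"ty": -0.031,"tz": 0,"ax": 0,"ay": 0,"az": 6,"jaw": 0.085},{"tx": -0.038,"ty": -0.028,"tz": 0,"ax": 0,"ay": 0,"az": 6,"jaw": 0.085},{"tx": -0.04,"ty": -0.023,"tz": 0,"ax": 0,"ay": 0,"az": 6,"jaw": 0.085},{"tx": -0.043,"ty": -0.019,"tz": 0,"ax": 0,"ay": 0,"az": 6,"jaw": 0.085},{"tx": -0.044,"ty": -0.015,"tz": 0,"ax": 0,"ay": 0,"az": 6,"jaw": 0.085},{"tx": -0.046,"ty": -0.01,"tz": 0,"ax": 0,"ay": 0,"az": 6,"jaw": 0.085},{"tx": -0.046,"ty": -0.005,"tz": 0,"ax": 0,"ay": 0,"az": 6,"jaw": 0.085},{"tx": -0.047,"ty": 0,"tz": 0,"ax": 0,"ay": 0,"az": 6,"jaw": 0.085},{"tx": -0.047,"ty": 0.005,"tz": 0,"ax": 0,"ay": 0,"az": 6,"jaw": 0.085},{"tx": -0.046,"ty": 0.01,"tz": 0,"ax": 0,"ay": 0,"az": 6,"jaw": 0.085}])

```text
t: 1.1
tool_pos: [0.4309, 0.2184, 0.4044]
ee_rot: [0.624, 0.782, -0.0, -0.0]
wrist_force: [-0.2, 0.7, -0.4]
grip_width: 0.995
grasp_force: 0.0
```

>>> servo_tool(rows=[{"tx": -0.04,"ty": -0.007,"tz": 0.006,"ax": 0,"ay": 0,"az": 6,"jaw": 0.085},{"tx": -0.04,"ty": -0.003,"tz": 0.006,"ax": 0,"ay": 0,"az": 6,"jaw": 0.085},{"tx": -0.04,"ty": 0.001,"tz": 0.006,"ax": 0,"ay": 0,"az": 6,"jaw": 0.085},{"tx": -0.04,"ty": 0.006,"tz": 0.006,"ax": 0,"ay": 0,"az": 6,"jaw": 0.085},{"tx": -0.039,"ty": 0.01,"tz": 0.006,"ax": 0,"ay": 0,"az": 6,"jaw": 0.085},{"tx": -0.038,"ty": 0.014,"tz": 0.006,"ax": 0,"ay": 0,"az": 6,"jaw": 0.085},{"tx": -0.036,"ty": 0.018,"tz": 0.006,"ax": 0,"ay": 0,"az": 6,"jaw": 0.085},{"tx": -0.034,"ty": 0.022,"tz": 0.006,"ax": 0,"ay": 0,"az": 6,"jaw": 0.085},{"tx": -0.031,"ty": 0.025,"tz": 0.006,"ax": 0,"ay": 0,"az": 6,"jaw": 0.085},{"tx": 0,"ty": 0,"tz": 0,"ax": 0,"ay": 0,"az": 2,"jaw": 0.085}])

```text
t: 2.1
tool_pos: [0.4505, -0.1474, 0.3503]
ee_rot: [0.919, 0.393, -0.001, 0.002]
wrist_force: [-1.0, 0.5, 0.8]
grip_width: 0.997
grasp_force: 0.0
```

Run:
```python
from h import *
p,r=now();print(p,r.as_matrix(),robot.state()['joint_pos'])
tip=HOME-.035*E-.17*N+.022*UP
t,rt=pose(N,E,np.radians(42),tip,.16)
rows(p,r,t+[0,0,.1],rt,8)
```

```text
t 2.1 F [-0.9593  0.4964  0.8209]
[ 0.4505 -0.1474  0.3503] [[ 0.6905  0.7233 -0.0008]
 [ 0.7233 -0.6905 -0.0037]
 [-0.0032  0.002  -1.    ]] [-0.5532  0.1308  0.8412  2.094  -0.1141  0.963  -0.4132]
0 t [-0.0002 -0.0007  0.0137] a [ 0.02  5.27 -0.02]
1 t [-0.0015 -0.0007  0.0136] a [ 0.02  5.27 -0.02]
2 t [-0.0027 -0.0007  0.0134] a [ 0.02  5.27 -0.02]
3 t [-0.0039 -0.0007  0.0131] a [ 0.02  5.27 -0.02]
4 t [-0.0051 -0.0007  0.0127] a [ 0.02  5.27 -0.02]
5 t [-0.0063 -0.0007  0.0122] a [ 0.02  5.27 -0.02]
6 t [-0.0074 -0.0007  0.0115] a [ 0.02  5.27 -0.02]
7 t [-0.0084 -0.0007  0.0108] a [ 0.02  5.27 -0.02]
```

>>> servo_tool(rows=[{"tx": 0,"ty": -0.001,"tz": 0.014,"ax": 0,"ay": 5.25,"az": 0,"jaw": 0.085},{"tx": -0.001,"ty": -0.001,"tz": 0.014,"ax": 0,"ay": 5.25,"az": 0,"jaw": 0.085},{"tx": -0.003,"ty": 0,"tz": 0.013,"ax": 0,"ay": 5.25,"az": 0,"jaw": 0.085},{"tx": -0.004,"ty": -0.001,"tz": 0.013,"ax": 0,"ay": 5.25,"az": 0,"jaw": 0.085},{"tx": -0.005,"ty": -0.001,"tz": 0.013,"ax": 0,"ay": 5.25,"az": 0,"jaw": 0.085},{"tx": -0.006,"ty": 0,"tz": 0.012,"ax": 0,"ay": 5.25,"az": 0,"jaw": 0.085},{"tx": -0.007,"ty": -0.001,"tz": 0.012,"ax": 0,"ay": 5.25,"az": 0,"jaw": 0.085},{"tx": -0.008,"ty": -0.001,"tz": 0.011,"ax": 0,"ay": 5.25,"az": 0,"jaw": 0.085},{"tx": 0,"ty": 0,"tz": 0,"ax": 0,"ay": 0,"az": 0,"jaw": 0.085}])

```text
t: 3.0
tool_pos: [0.4453, -0.1377, 0.2384]
ee_rot: [0.857, 0.371, 0.326, -0.145]
wrist_force: [-0.6, -0.2, -0.3]
grip_width: 0.995
grasp_force: 0.0
```

Run:
```python
from h import *
p,r=now();print(p,r.as_matrix(),robot.state()['joint_pos'])
tip=HOME-.035*E-.17*N+.022*UP
t,rt=pose(N,E,np.radians(42),tip,.16)
rows(p,r,t,rt,4)
cv2.imwrite('pics/s1.png',robot.read_camera('side')[...,::-1])
```

```text
t 3.0 F [-0.5635 -0.1802 -0.3415]
[ 0.4453 -0.1377  0.2384] [[ 0.5118  0.7304  0.4523]
 [ 0.5418 -0.683   0.4899]
 [ 0.6667 -0.0057 -0.7453]] [-0.0933  0.3437  0.5626  2.2652 -1.3454  0.8941  0.7427]
0 t [-0.0173  0.0014  0.0172] a [-0.12  0.05  0.01]
1 t [-0.0173  0.0013  0.0172] a [-0.12  0.05  0.01]
2 t [-0.0173  0.0013  0.0172] a [-0.12  0.05  0.01]
3 t [-0.0173  0.0013  0.0172] a [-0.12  0.05  0.01]
```

View pics/s1.png

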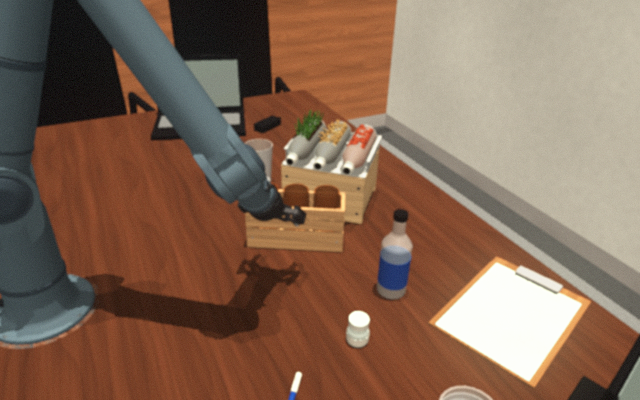

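The leaned hand is above the table in front of the crate, with the fingertips near (290,213) and the crate untouched. Descending.

>>> servo_tool(rows=[{"tx": -0.017,"ty": 0.001,"tz": 0.017,"ax": 0,"ay": 0,"az": 0,"jaw": 0.085},{"tx": -0.017,"ty": 0.001,"tz": 0.017,"ax": 0,"ay": 0,"az": 0,"jaw": 0.085},{"tx": -0.017,"ty": 0.001,"tz": 0.017,"ax": 0,"ay": 0,"az": 0,"jaw": 0.085},{"tx": -0.016,"ty": 0.001,"tz": 0.016,"ax": 0,"ay": 0,"az": 0,"jaw": 0.085},{"tx": 0,"ty": 0,"tz": 0,"ax": 0,"ay": 0,"az": 0,"jaw": 0.085},{"tx": 0,"ty": 0,"tz": 0,"ax": 0,"ay": 0,"az": 0,"jaw": 0.085}])

```text
t: 3.65
tool_pos: [0.4474, -0.144, 0.1471]
ee_rot: [0.856, 0.373, 0.329, -0.143]
wrist_force: [-0.1, -0.2, -0.4]
grip_width: 0.995
grasp_force: 0.0
```

```bash
cat >> h.py <<'E'
def tipst(L=.16):
    p,r=now();tip=p+L*r.as_matrix()[:,2];d=tip-HOME
    print('tip e,n,z mm',np.round(1000*np.array([d@E,d@N,tip[2]]),1),'yaw y_t-stand deg',np.degrees(np.arctan2(r.as_matrix()[1,1],r.as_matrix()[0,1])-YAW).round(2),'q',np.array(robot.state()['joint_pos']).round(2));return p,r
E
python3 - <<'E'
from h import *
p,r=tipst();cv2.imwrite('pics/t1.png',robot.read_camera('top')[120:320,200:400,::-1].repeat(3,0).repeat(3,1))
E
```

```text
t 3.65 F [-0.064  -0.1652 -0.3912]
tip e,n,z mm [ -35.  -167.5   28.2] yaw y_t-stand deg 0.53 q [ 0.06  0.56  0.41  2.25 -1.56  0.88  1.02]
```

View pics/t1.png

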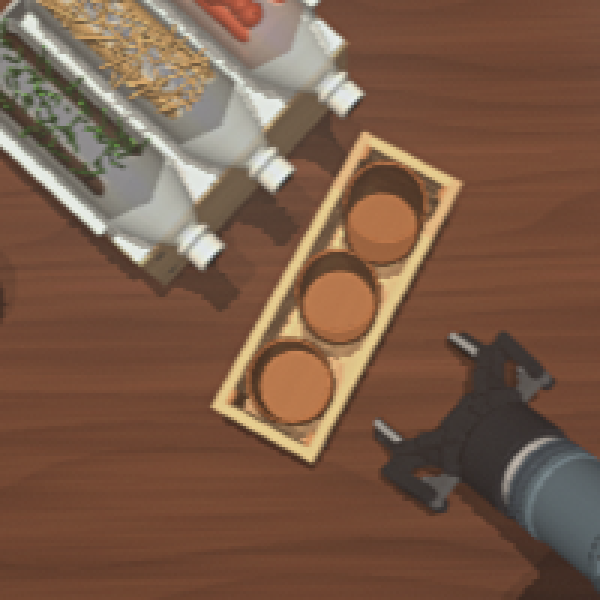

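The top view shows both white fingertips, at about crop (465,345) and (388,433), beside the crate's front face and clear of it. Starting the push along the stand's normal.

>>> servo_tool(rows=[{"tx": 0.009,"ty": 0,"tz": 0.008,"ax": 0,"ay": 0,"az": 0,"jaw": 0.085},{"tx": 0.009,"ty": 0,"tz": 0.008,"ax": 0,"ay": 0,"az": 0,"jaw": 0.085},{"tx": 0.006,"ty": 0,"tz": 0.0055,"ax": 0,"ay": 0,"az": 0,"jaw": 0.085},{"tx": 0.006,"ty": 0,"tz": 0.0055,"ax": 0,"ay": 0,"az": 0,"jaw": 0.085},{"tx": 0.006,"ty": 0,"tz": 0.0055,"ax": 0,"ay": 0,"az": 0,"jaw": 0.085}])

```text
t: 4.2
tool_pos: [0.4772, -0.1109, 0.1469]
ee_rot: [0.857, 0.373, 0.326, -0.141]
wrist_force: [-10.7, -7.0, 5.7]
grip_width: 1.0
grasp_force: 5.9
```

```bash
cat >> h.py <<'E'
def cr():
    (c,s,a)=crate(robot.read_camera('top'));d=np.r_[np.array(c)/1000,0]-HOME
    a=(a if s[0]>s[1] else a-90); print('crate e,n mm',np.round([1000*d@E,1000*d@N],1),'size',np.round(s,1),'yaw rel',round((a-np.degrees(YAW)+90)%180-90,2))
E
python3 - <<'E'
from h import *
tipst();cr()
E
```

```text
t 4.2 F [-10.7479  -6.974    5.6665]
tip e,n,z mm [ -35.8 -123.8   27.4] yaw y_t-stand deg 0.45 q [ 0.16  0.54  0.19  2.22 -1.56  0.74  0.96]
crate e,n mm [-28.5 -65.6] size [ 88.6 242. ] yaw rel 9.65
```

>>> servo_tool(rows=[{"tx": 0.006,"ty": 0,"tz": 0.0055,"ax": 0,"ay": 0,"az": 0,"jaw": 0.085},{"tx": 0.006,"ty": 0,"tz": 0.0055,"ax": 0,"ay": 0,"az": 0,"jaw": 0.085},{"tx": 0.006,"ty": 0,"tz": 0.0055,"ax": 0,"ay": 0,"az": 0,"jaw": 0.085},{"tx": 0.006,"ty": 0,"tz": 0.0055,"ax": 0,"ay": 0,"az": 0,"jaw": 0.085}])

```text
t: 4.65
tool_pos: [0.499, -0.0867, 0.1462]
ee_rot: [0.857, 0.373, 0.326, -0.142]
wrist_force: [-12.4, -7.7, 7.5]
grip_width: 0.997
grasp_force: 6.8
```

Run:
```python
from h import *
tipst();cr()
```

```text
t 4.65 F [-12.3951  -7.6914   7.4749]
tip e,n,z mm [-36.8 -91.3  26.7] yaw y_t-stand deg 0.47 q [ 0.21  0.54  0.07  2.19 -1.56  0.66  0.92]
crate e,n mm [-22.5 -42.1] size [ 88.3 242.5] yaw rel 0.52
```

>>> servo_tool(rows=[{"tx": 0.006,"ty": 0,"tz": 0.0055,"ax": 0,"ay": 0,"az": 0,"jaw": 0.085},{"tx": 0.006,"ty": 0,"tz": 0.0055,"ax": 0,"ay": 0,"az": 0,"jaw": 0.085},{"tx": 0.006,"ty": 0,"tz": 0.0055,"ax": 0,"ay": 0,"az": 0,"jaw": 0.085},{"tx": 0.006,"ty": 0,"tz": 0.0055,"ax": 0,"ay": 0,"az": 0,"jaw": 0.085}])

```text
t: 5.1
tool_pos: [0.5221, -0.0662, 0.1461]
ee_rot: [0.859, 0.37, 0.326, -0.138]
wrist_force: [-11.1, -10.1, 7.7]
grip_width: 0.992
grasp_force: 7.3
```

Run:
```python
from h import *
tipst();cr()
```

```text
t 5.1 F [-11.1022 -10.051    7.7336]
tip e,n,z mm [-32.8 -60.8  26.4] yaw y_t-stand deg -0.02 q [ 0.24  0.56 -0.03  2.15 -1.56  0.59  0.89]
crate e,n mm [-18.2 -11.8] size [ 88.5 242.4] yaw rel -0.17
```

>>> servo_tool(rows=[{"tx": 0.003,"ty": 0,"tz": 0.0025,"ax": 0,"ay": 0,"az": 0,"jaw": 0.085},{"tx": 0.003,"ty": 0,"tz": 0.0025,"ax": 0,"ay": 0,"az": 0,"jaw": 0.085},{"tx": 0,"ty": 0,"tz": 0,"ax": 0,"ay": 0,"az": 0,"jaw": 0.085}])

```text
t: 5.45
tool_pos: [0.5281, -0.06, 0.1463]
ee_rot: [0.859, 0.37, 0.327, -0.138]
wrist_force: [-7.0, -7.8, 1.7]
grip_width: 0.996
grasp_force: 4.9
```

Run:
```python
from h import *
tipst();cr()
```

```text
t 5.45 F [-6.9918 -7.8478  1.6784]
tip e,n,z mm [-32.7 -52.1  26.5] yaw y_t-stand deg 0.01 q [ 0.23  0.56 -0.05  2.14 -1.56  0.57  0.88]
crate e,n mm [-17.9   0.8] size [ 95.9 243. ] yaw rel -0.88
```

>>> servo_tool(rows=[{"tx": 0.0015,"ty": 0,"tz": 0.0013,"ax": 0,"ay": 0,"az": 0,"jaw": 0.085},{"tx": 0,"ty": 0,"tz": 0,"ax": 0,"ay": 0,"az": 0,"jaw": 0.085}])

```text
t: 5.7
tool_pos: [0.5291, -0.059, 0.1463]
ee_rot: [0.859, 0.37, 0.326, -0.138]
wrist_force: [-8.8, -7.7, 4.1]
grip_width: 0.998
grasp_force: 5.9
```

>>> servo_tool(rows=[{"tx": 0.0015,"ty": 0,"tz": 0.0013,"ax": 0,"ay": 0,"az": 0,"jaw": 0.085},{"tx": 0,"ty": 0,"tz": 0,"ax": 0,"ay": 0,"az": 0,"jaw": 0.085}])

```text
t: 5.9
tool_pos: [0.5304, -0.0577, 0.1463]
ee_rot: [0.859, 0.37, 0.326, -0.138]
wrist_force: [-8.4, -8.5, 5.1]
grip_width: 0.992
grasp_force: 6.1
```

>>> servo_tool(rows=[{"tx": 0.0015,"ty": 0,"tz": 0.0013,"ax": 0,"ay": 0,"az": 0,"jaw": 0.085},{"tx": 0,"ty": 0,"tz": 0,"ax": 0,"ay": 0,"az": 0,"jaw": 0.085}])

```text
t: 6.1
tool_pos: [0.5317, -0.0565, 0.1463]
ee_rot: [0.859, 0.37, 0.326, -0.138]
wrist_force: [-9.4, -9.2, 5.6]
grip_width: 0.995
grasp_force: 6.3
```

>>> servo_tool(rows=[{"tx": 0.0015,"ty": 0,"tz": 0.0013,"ax": 0,"ay": 0,"az": 0,"jaw": 0.085},{"tx": 0,"ty": 0,"tz": 0,"ax": 0,"ay": 0,"az": 0,"jaw": 0.085}])

```text
t: 6.3
tool_pos: [0.5318, -0.0563, 0.1463]
ee_rot: [0.859, 0.37, 0.326, -0.138]
wrist_force: [-14.3, -11.6, 10.8]
grip_width: 0.995
grasp_force: 9.6
```

>>> servo_tool(rows=[{"tx": 0.0015,"ty": 0,"tz": 0.0013,"ax": 0,"ay": 0,"az": 0,"jaw": 0.085},{"tx": 0,"ty": 0,"tz": 0,"ax": 0,"ay": 0,"az": 0,"jaw": 0.085}])

```text
t: 6.5
tool_pos: [0.532, -0.0561, 0.1464]
ee_rot: [0.859, 0.37, 0.325, -0.137]
wrist_force: [-20.8, -16.4, 17.1]
grip_width: 0.994
grasp_force: 12.9
```

Run:
```python
from h import *
tipst();cr();cv2.imwrite('pics/t2.png',cv2.resize(robot.read_camera('top')[80:280,190:390,::-1],None,fx=3,fy=3,interpolation=cv2.INTER_CUBIC))
```

```text
t 6.5 F [-20.8134 -16.3976  17.0623]
tip e,n,z mm [-32.4 -47.   26.3] yaw y_t-stand deg -0.11 q [ 0.24  0.56 -0.06  2.13 -1.56  0.56  0.86]
crate e,n mm [-17.7   4.8] size [ 92.1 242.6] yaw rel -0.29
```

View pics/t2.png

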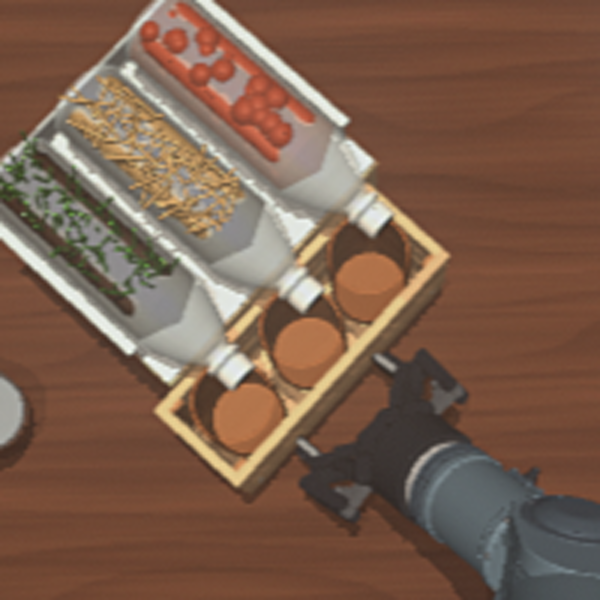

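The crate now sits flush along the stand's front, with a contact force of about 27 N. It is still about 18 mm short along the stand's x, and the spouts lie toward the far side of each jar. I'll back off and move to the near end.

>>> servo_tool(rows=[{"tx": -0.015,"ty": 0,"tz": -0.013,"ax": 0,"ay": 0,"az": 0,"jaw": 0.085},{"tx": -0.03,"ty": 0,"tz": -0.027,"ax": 0,"ay": 0,"az": 0,"jaw": 0.085},{"tx": -0.02,"ty": 0,"tz": -0.05,"ax": 0,"ay": 0,"az": 0,"jaw": 0.085},{"tx": 0,"ty": 0,"tz": -0.04,"ax": 0,"ay": 0,"az": 0,"jaw": 0.085},{"tx": 0,"ty": 0,"tz": 0,"ax": 0,"ay": 0,"az": 0,"jaw": 0.04}])

```text
t: 7.1
tool_pos: [0.4458, -0.1489, 0.2013]
ee_rot: [0.857, 0.371, 0.33, -0.138]
wrist_force: [0.2, 0.5, 0.5]
grip_width: 0.848
grasp_force: 0.0
```

Run:
```python
from h import *
cr()
p,r=tipst()
A=lambda e,n,z,d,y,l:pose(d,y,np.radians(l),HOME+e*E+n*N+z*UP,.168)
B=A(-.12,-.12,.2,N,E,0);C=A(-.24,-.0,.2,N,E,0)[0],A(0,0,0,E,N,0)[1];D=A(-.2,.004,.1,E,N,42)
print('B');rows(p,r,*B,6);print('C');rows(*B,*C,12);print('D',D[0],D[1].as_quat());rows(*C,*D,6)
```

```text
crate e,n mm [-17.7   4.8] size [ 92.1 242.6] yaw rel -0.29
t 7.15 F [0.6663 0.5962 0.5066]
tip e,n,z mm [ -32.5 -169.9   81.5] yaw y_t-stand deg 0.26 q [ 0.37  0.39  0.06  2.24 -1.32  0.74  0.81]
B
0 t [ 0.0383 -0.0143 -0.0032] a [ 0.04 -7.01  0.06]
1 t [ 0.0376 -0.0143 -0.0079] a [ 0.04 -7.01  0.06]
2 t [ 0.0363 -0.0144 -0.0124] a [ 0.04 -7.01  0.06]
3 t [ 0.0345 -0.0144 -0.0167] a [ 0.04 -7.01  0.06]
4 t [ 0.0322 -0.0144 -0.0208] a [ 0.04 -7.01  0.06]
5 t [ 0.0294 -0.0145 -0.0246] a [ 0.04 -7.01  0.06]
C
0 t [ 0.01 -0.01  0.  ] a [ 0.   0.  -7.5]
1 t [ 0.0112 -0.0086  0.    ] a [ 0.   0.  -7.5]
2 t [ 0.0122 -0.0071  0.    ] a [ 0.   0.  -7.5]
3 t [ 0.0131 -0.0054  0.    ] a [ 0.   0.  -7.5]
4 t [ 0.0137 -0.0037  0.    ] a [ 0.   0.  -7.5]
5 t [ 0.014  -0.0018  0.    ] a [ 0.   0.  -7.5]
6 t [ 0.0141 -0.      0.    ] a [ 0.   0.  -7.5]
7 t [0.014  0.0018 0.    ] a [ 0.   0.  -7.5]
8 t [0.0137 0.0037 0.    ] a [ 0.   0.  -7.5]
9 t [0.0131 0.0054 0.    ] a [ 0.   0.  -7.5]
10 t [0.0122 0.0071 0.    ] a [ 0.   0.  -7.5]
11 t [0.0112 0.0086 0.    ] a [ 0.   0.  -7.5]
D [0.4369 0.2497 0.2248] [ 0.3455  0.8673 -0.1326  0.3329]
0 t [0.0121 0.0007 0.0239] a [ 0. -7. -0.]
1 t [0.0149 0.0007 0.0222] a [ 0. -7.  0.]
2 t [0.0175 0.0007 0.0202] a [-0. -7.  0.]
3 t [0.0198 0.0007 0.0179] a [ 0. -7. -0.]
4 t [0.0219 0.0007 0.0154] a [ 0. -7. -0.]
5 t [0.0236 0.0007 0.0126] a [ 0. -7.  0.]
```

>>> servo_tool(rows=[{"tx": 0.038,"ty": -0.014,"tz": -0.003,"ax": 0,"ay": -7,"az": 0,"jaw": 0.04},{"tx": 0.037,"ty": -0.014,"tz": -0.008,"ax": 0,"ay": -7,"az": 0,"jaw": 0.04},{"tx": 0.036,"ty": -0.014,"tz": -0.012,"ax": 0,"ay": -7,"az": 0,"jaw": 0.04},{"tx": 0.035,"ty": -0.014,"tz": -0.017,"ax": 0,"ay": -7,"az": 0,"jaw": 0.04},{"tx": 0.032,"ty": -0.014,"tz": -0.021,"ax": 0,"ay": -7,"az": 0,"jaw": 0.04},{"tx": 0.03,"ty": -0.014,"tz": -0.025,"ax": 0,"ay": -7,"az": 0,"jaw": 0.04}])

```text
t: 7.75
tool_pos: [0.4714, -0.0253, 0.3265]
ee_rot: [0.908, 0.407, 0.085, -0.057]
wrist_force: [0.4, 1.9, -0.7]
grip_width: 0.47
grasp_force: 0.0
```

>>> servo_tool(rows=[{"tx": 0.01,"ty": -0.01,"tz": 0,"ax": 0,"ay": 0,"az": -7.5,"jaw": 0.04},{"tx": 0.011,"ty": -0.009,"tz": 0,"ax": 0,"ay": 0,"az": -7.5,"jaw": 0.04},{"tx": 0.012,"ty": -0.007,"tz": 0,"ax": 0,"ay": 0,"az": -7.5,"jaw": 0.04},{"tx": 0.013,"ty": -0.005,"tz": 0,"ax": 0,"ay": 0,"az": -7.5,"jaw": 0.04},{"tx": 0.014,"ty": -0.004,"tz": 0,"ax": 0,"ay": 0,"az": -7.5,"jaw": 0.04},{"tx": 0.014,"ty": -0.002,"tz": 0,"ax": 0,"ay": 0,"az": -7.5,"jaw": 0.04},{"tx": 0.014,"ty": 0,"tz": 0,"ax": 0,"ay": 0,"az": -7.5,"jaw": 0.04},{"tx": 0.014,"ty": 0.002,"tz": 0,"ax": 0,"ay": 0,"az": -7.5,"jaw": 0.04},{"tx": 0.014,"ty": 0.004,"tz": 0,"ax": 0,"ay": 0,"az": -7.5,"jaw": 0.04},{"tx": 0.013,"ty": 0.005,"tz": 0,"ax": 0,"ay": 0,"az": -7.5,"jaw": 0.04},{"tx": 0.012,"ty": 0.007,"tz": 0,"ax": 0,"ay": 0,"az": -7.5,"jaw": 0.04},{"tx": 0.011,"ty": 0.009,"tz": 0,"ax": 0,"ay": 0,"az": -7.5,"jaw": 0.04}])

```text
t: 8.95
tool_pos: [0.4603, 0.1418, 0.3548]
ee_rot: [0.351, 0.93, 0.103, 0.021]
wrist_force: [-0.0, -0.5, -0.5]
grip_width: 0.468
grasp_force: 0.0
```

>>> servo_tool(rows=[{"tx": 0.012,"ty": 0.001,"tz": 0.024,"ax": 0,"ay": -7,"az": 0,"jaw": 0.04},{"tx": 0.015,"ty": 0.001,"tz": 0.022,"ax": 0,"ay": -7,"az": 0,"jaw": 0.04},{"tx": 0.018,"ty": 0,"tz": 0.02,"ax": 0,"ay": -7,"az": 0,"jaw": 0.04},{"tx": 0.02,"ty": 0.001,"tz": 0.018,"ax": 0,"ay": -7,"az": 0,"jaw": 0.04},{"tx": 0.022,"ty": 0.001,"tz": 0.015,"ax": 0,"ay": -7,"az": 0,"jaw": 0.04},{"tx": 0.024,"ty": 0,"tz": 0.013,"ax": 0,"ay": -7,"az": 0,"jaw": 0.04},{"tx": 0,"ty": 0,"tz": 0,"ax": 0,"ay": 0,"az": 0,"jaw": 0.04},{"tx": 0,"ty": 0,"tz": 0,"ax": 0,"ay": 0,"az": 0,"jaw": 0.04}])

```text
t: 9.75
tool_pos: [0.4282, 0.1997, 0.2502]
ee_rot: [0.372, 0.887, -0.014, 0.274]
wrist_force: [0.1, -0.7, 0.2]
grip_width: 0.467
grasp_force: 0.0
```

Run:
```python
from h import *
p,r=tipst(.168)
D=pose(E,N,np.radians(42),HOME+-.185*E+.004*N+.024*UP,.168)
rows(p,r,*D,5)
cv2.imwrite('pics/s2.png',robot.read_camera('side')[...,::-1])
```

```text
t 9.75 F [ 0.0657 -0.6519  0.1767]
tip e,n,z mm [-199.9  -11.2  107.5] yaw y_t-stand deg 90.75 q [-0.72  0.23  0.05  2.25  0.94  0.62 -0.67]
0 t [0.013  0.0047 0.0173] a [ 1.76 -2.35 -1.1 ]
1 t [0.0136 0.0055 0.0166] a [ 1.76 -2.35 -1.1 ]
2 t [0.0141 0.0063 0.0158] a [ 1.76 -2.35 -1.1 ]
3 t [0.0146 0.007  0.015 ] a [ 1.76 -2.35 -1.1 ]
4 t [0.0151 0.0077 0.0142] a [ 1.76 -2.35 -1.1 ]
```

View pics/s2.png

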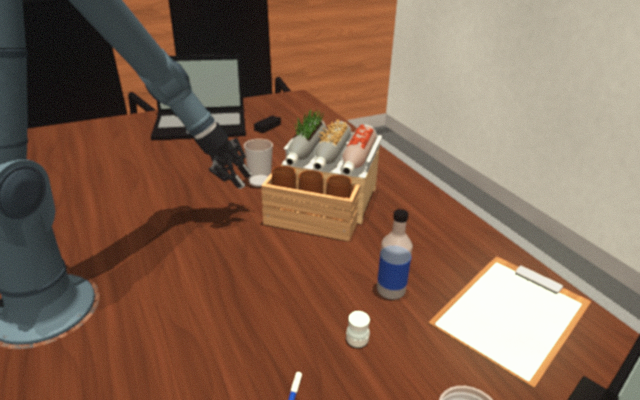

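The crate is flush with the stand. The hand is at its near end, with tips at about (243,180), and the cup at (258,165) stands clear behind it. Descending with corrections.

>>> servo_tool(rows=[{"tx": 0.013,"ty": 0.005,"tz": 0.017,"ax": 1.8,"ay": -2.4,"az": -1.1,"jaw": 0.04},{"tx": 0.014,"ty": 0.005,"tz": 0.017,"ax": 1.8,"ay": -2.4,"az": -1.1,"jaw": 0.04},{"tx": 0.014,"ty": 0.006,"tz": 0.016,"ax": 1.8,"ay": -2.4,"az": -1.1,"jaw": 0.04},{"tx": 0.015,"ty": 0.007,"tz": 0.014,"ax": 1.8,"ay": -2.4,"az": -1.1,"jaw": 0.04},{"tx": 0.015,"ty": 0.007,"tz": 0.012,"ax": 1.8,"ay": -2.4,"az": -1.1,"jaw": 0.04},{"tx": 0,"ty": 0,"tz": 0,"ax": 0,"ay": 0,"az": 0,"jaw": 0.04},{"tx": 0,"ty": 0,"tz": 0,"ax": 0,"ay": 0,"az": 0,"jaw": 0.04}])

```text
t: 10.5
tool_pos: [0.4474, 0.2377, 0.1517]
ee_rot: [0.349, 0.865, -0.135, 0.335]
wrist_force: [-0.3, -0.3, -0.1]
grip_width: 0.47
grasp_force: 0.0
```

Run:
```python
from h import *
p,r=tipst(.168)
D=pose(E,N,np.radians(42),HOME+-.175*E+.004*N+.026*UP,.168)
rows(p,r,*D,3)
cr()
```

```text
t 10.5 F [-0.3079 -0.2572 -0.0513]
tip e,n,z mm [-183.4    1.5   27.5] yaw y_t-stand deg 89.5 q [-0.85  0.56  0.08  2.13  1.11  0.8  -0.92]
0 t [-0.0021  0.0005  0.0022] a [-0.11  0.11 -0.12]
1 t [-0.0021  0.0005  0.0022] a [-0.11  0.11 -0.12]
2 t [-0.0021  0.0005  0.0022] a [-0.11  0.11 -0.12]
crate e,n mm [-17.7   5. ] size [ 92.6 242.4] yaw rel 0.02
```

>>> servo_tool(rows=[{"tx": -0.0075,"ty": 0,"tz": 0.0067,"ax": 0,"ay": 0,"az": 0,"jaw": 0.04},{"tx": -0.0075,"ty": 0,"tz": 0.0067,"ax": 0,"ay": 0,"az": 0,"jaw": 0.04},{"tx": -0.006,"ty": 0,"tz": 0.0055,"ax": 0,"ay": 0,"az": 0,"jaw": 0.04},{"tx": -0.0045,"ty": 0,"tz": 0.004,"ax": 0,"ay": 0,"az": 0,"jaw": 0.04},{"tx": -0.0045,"ty": 0,"tz": 0.004,"ax": 0,"ay": 0,"az": 0,"jaw": 0.04},{"tx": -0.0045,"ty": 0,"tz": 0.004,"ax": 0,"ay": 0,"az": 0,"jaw": 0.04},{"tx": 0,"ty": 0,"tz": 0,"ax": 0,"ay": 0,"az": 0,"jaw": 0.04}])

```text
t: 11.25
tool_pos: [0.476, 0.2103, 0.1505]
ee_rot: [0.346, 0.867, -0.133, 0.332]
wrist_force: [-14.6, 7.6, 9.6]
grip_width: 0.472
grasp_force: 8.2
```

Run:
```python
from h import *
tipst(.168);cr()
```

```text
t 11.25 F [-14.6307   7.557    9.5757]
tip e,n,z mm [-144.8    2.    25.4] yaw y_t-stand deg 89.92 q [-0.79  0.57  0.12  2.12  1.15  0.74 -0.88]
crate e,n mm [-16.    4.8] size [ 92.1 242.8] yaw rel -0.29
```

>>> servo_tool(rows=[{"tx": -0.003,"ty": 0,"tz": 0.0026,"ax": 0,"ay": 0,"az": 0,"jaw": 0.04},{"tx": -0.003,"ty": 0,"tz": 0.0026,"ax": 0,"ay": 0,"az": 0,"jaw": 0.04},{"tx": -0.003,"ty": 0,"tz": 0.0026,"ax": 0,"ay": 0,"az": 0,"jaw": 0.04},{"tx": 0,"ty": 0,"tz": 0,"ax": 0,"ay": 0,"az": 0,"jaw": 0.04}])

```text
t: 11.7
tool_pos: [0.4834, 0.203, 0.1506]
ee_rot: [0.346, 0.868, -0.132, 0.331]
wrist_force: [-19.8, 9.3, 11.3]
grip_width: 0.469
grasp_force: 10.5
```

Run:
```python
from h import *
tipst(.168);cr()
t=robot.read_camera('top')[:,:,::-1];s=robot.read_camera('side')[:,:,::-1]
cv2.imwrite('pics/both.png',np.hstack([cv2.resize(t[120:280,220:360],(420,480),interpolation=cv2.INTER_CUBIC),cv2.resize(s[140:240,260:380][:, :],(380,317),interpolation=cv2.INTER_CUBIC).copy() if 0 else cv2.resize(s[130:250,255:350],(380,480),interpolation=cv2.INTER_CUBIC)]))
```

```text
t 11.7 F [-19.7506   9.3482  11.2735]
tip e,n,z mm [-134.5    2.    25.4] yaw y_t-stand deg 90.01 q [-0.78  0.57  0.12  2.12  1.16  0.73 -0.86]
crate e,n mm [-5.9  4.7] size [ 92.2 243. ] yaw rel -0.35
```

View pics/both.png

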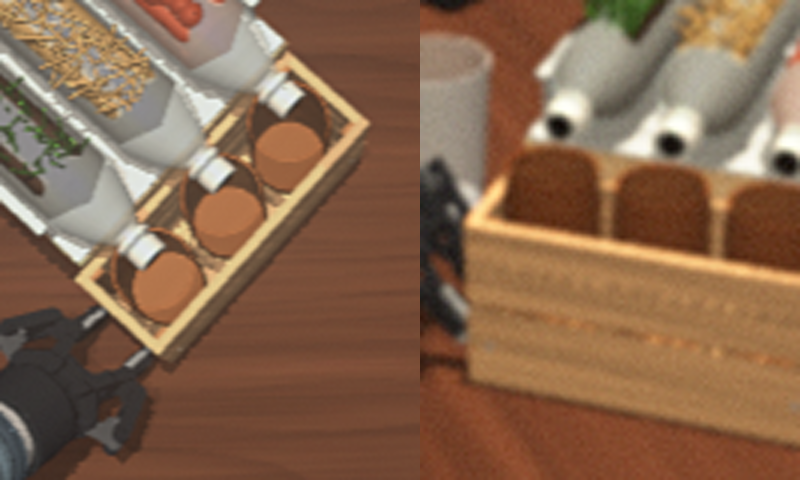

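The top half shows each spout still slightly on the far side of its jar's middle, and the crate flush. The side half shows it upright. I'll pin down the remaining shift from the spout caps in the same top camera.

Run:
```python
from h import *
im=cv2.imread('pics/top0.png')
h=cv2.cvtColor(im,cv2.COLOR_BGR2HSV)
m=robot.camera_model('top')
for k,c in enumerate([(272.3,206.4),(295.7,181),(318.8,156)]):
    P0=HOME+(k-1)*.075*E
    y,x=np.mgrid[int(c[1])-14:int(c[1])+14,int(c[0])-14:int(c[0])+14]
    px=np.c_[x.ravel(),y.ravel()];w=pt('top',px,.188);d=np.c_[w,0*w[:,0]]-P0
    e,n=d@E*1000,d@N*1000
    v=im[px[:,1],px[:,0]].astype(int).min(1)
    k2=(v>135)&(abs(e)<20)&(n>-4)&(n<11)
    print(k2.sum(),'e centre',e[k2].mean().round(2),'range',e[k2].min().round(1),e[k2].max().round(1),'n min',n[(v>135)&(abs(e)<8)].min().round(1))
# jar mouths now: crate ends via both views done; brown content discs
t=robot.read_camera('top');hh=cv2.cvtColor(t,cv2.COLOR_RGB2HSV)
g=cv2.inRange(hh,(12,60,140),(28,190,255))
ys,xs=np.nonzero(g);w=pt('top',np.c_[xs,ys],.122);d=(np.c_[w,0*w[:,0]]-HOME);e,n=d@E*1000,d@N*1000
k=(n>-36)&(n<30)
for a,b in((-145,-100),(100,145)):
    s=e[k&(e>a)&(e<b)];print('rim e',np.percentile(s,[1,50,99]).round(1),len(s))
```

```text
38 e centre -0.2 range -11.1 10.3 n min 3.5
39 e centre -0.69 range -11.9 11.1 n min -37.5
37 e centre -0.4 range -11.3 10.6 n min -39.2
rim e [-126.1 -117.9 -100.2] 213
rim e [101.4 109.9 115.5] 137
```

>>> servo_tool(rows=[{"tx": -0.002,"ty": 0,"tz": 0.0018,"ax": 0,"ay": 0,"az": 0,"jaw": 0.04},{"tx": -0.002,"ty": 0,"tz": 0.0018,"ax": 0,"ay": 0,"az": 0,"jaw": 0.04},{"tx": 0,"ty": 0,"tz": 0,"ax": 0,"ay": 0,"az": 0,"jaw": 0.04}])

```text
t: 12.2
tool_pos: [0.487, 0.1997, 0.1505]
ee_rot: [0.345, 0.868, -0.132, 0.331]
wrist_force: [-21.3, 10.5, 13.9]
grip_width: 0.471
grasp_force: 11.4
```

Run:
```python
from h import *
tipst(.168);cr()
```

```text
t 12.2 F [-21.3137  10.5139  13.8841]
tip e,n,z mm [-129.7    2.    25.3] yaw y_t-stand deg 90.02 q [-0.77  0.57  0.13  2.11  1.16  0.72 -0.86]
crate e,n mm [-0.7  3.7] size [ 92.3 242.8] yaw rel -0.85
```

>>> servo_tool(rows=[{"tx": 0.004,"ty": 0,"tz": -0.0035,"ax": 0,"ay": 0,"az": 0,"jaw": 0.04},{"tx": 0.015,"ty": 0,"tz": -0.0135,"ax": 0,"ay": 0,"az": 0,"jaw": 0.04},{"tx": 0.022,"ty": 0,"tz": -0.02,"ax": 0,"ay": 0,"az": 0,"jaw": 0.04},{"tx": 0,"ty": 0,"tz": -0.04,"ax": 0,"ay": 0,"az": 0,"jaw": 0.04},{"tx": 0,"ty": 0,"tz": -0.04,"ax": 0,"ay": 0,"az": 0,"jaw": 0.04}])

```text
t: 12.75
tool_pos: [0.4123, 0.2702, 0.2103]
ee_rot: [0.347, 0.865, -0.137, 0.335]
wrist_force: [0.8, 0.4, -0.0]
grip_width: 0.467
grasp_force: 0.0
```

```bash
cat >> h.py <<'E'
def edge():
    t=robot.read_camera('top');g=mask_top(t);ys,xs=np.nonzero(g);w=pt('top',np.c_[xs,ys],.122);d=np.c_[w,0*w[:,0]]-HOME;e,n=d@E*1000,d@N*1000
    c=[(b+5,np.percentile(n[(e>=b)&(e<b+10)&(n<-20)&(n>-55)],3)) for b in range(-105,105,10) if ((e>=b)&(e<b+10)&(n<-20)&(n>-55)).sum()>4]
    c=np.array(c);f=np.polyfit(*c.T,1);print('front edge n at ends',np.polyval(f,[-120,0,120]).round(1),'slope deg',np.degrees(f[0]).round(2),'resid',np.std(c[:,1]-np.polyval(f,c[:,0])).round(2))
E
python3 - <<'E'
from h import *
tipst(.168);cr();edge()
t=robot.read_camera('top')[:,:,::-1];cv2.imwrite('pics/f.png',cv2.resize(t[120:260,220:360],(588,588),interpolation=cv2.INTER_CUBIC))
# base edge in side view with the same slope check: front bottom edge as darkest-gradient step below boards
s=robot.read_camera('side');hs=cv2.cvtColor(s,cv2.COLOR_RGB2HSV);m=cv2.inRange(hs,(12,60,90),(28,190,255))
pts=[]
for e in range(-100,101,10):
    u,v=uv('side',HOME+e/1000*E+(.004-.043)*N)[0];col=m[int(v)-12:int(v)+12,round(u)];nz=np.nonzero(col)[0]
    if len(nz):pts.append((round(u),int(v)-12+nz.max()+.5))
w=pt('side',pts,0);d=np.c_[w,0*w[:,0]]-HOME;f=np.polyfit(d@E*1000,d@N*1000,1);print('side base edge n, slope deg',f[1].round(1),np.degrees(f[0]).round(2))
E
```

```text
t 12.75 F [ 0.7594  0.3797 -0.0215]
tip e,n,z mm [-231.1    0.7   86.2] yaw y_t-stand deg 89.6 q [-0.9   0.43  0.03  2.14  0.98  0.92 -0.82]
crate e,n mm [-0.7  3.7] size [ 92.3 242.8] yaw rel -0.85
front edge n at ends [-40.1 -40.1 -40.1] slope deg 0.01 resid 0.35
side base edge n, slope deg -46.3 -0.36
```

View pics/f.png

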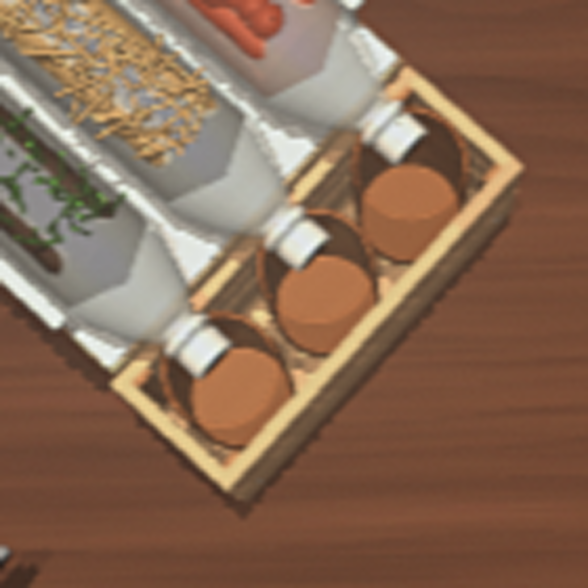

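The picture shows each spout end over its jar along the row and the crate seated against the stand. I'll compare its front edge with the pressed-flush picture taken earlier.

Run:
```python
import h
from h import *
edge()
a=cv2.resize(cv2.imread('pics/t2.png'),(200,200),interpolation=cv2.INTER_AREA);z=np.zeros((400,640,3),np.uint8);z[80:280,190:390]=a[...,::-1]
class F:
    def __getattr__(s,n):return getattr(robot,n)
    def read_camera(s,n):return z
h.robot=F();edge()
```

```text
front edge n at ends [-40.1 -40.1 -40. ] slope deg 0.01 resid 0.37
front edge n at ends [-40.6 -40.9 -41.1] slope deg -0.11 resid 0.46
```

Run:
```python
from h import *
a=cv2.imread('pics/top0.png').astype(int);b=robot.read_camera('top')[:,:,::-1].astype(int)
for n,(x,y,w,k) in dict(cup=(150,190,52,45),bottle=(400,145,48,45),jar=(445,215,32,28)).items():print(n,abs(a-b)[y:y+k,x:x+w].mean().round(2))
print(robot.close_job())
```

```text
cup 0.6
bottle 0.65
jar 0.54
the job is handed in; nothing more can be done
None
```

The job is handed in: the crate stands upright and flat against the stand, with the spouts within about 1 mm of the jar centres along the row, and the cup, bottle and small jar did not move.

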